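Reset the board tester through its shuttered well

ROBOT

A 6-joint arm with a two-finger parallel gripper is mounted at the origin on the work surface. World frame = base frame: x ahead of the robot, y to its left, z up, the work surface at z = 0. Lengths are in m, angles in rad, forces in N, time in s.
With the tool pointing down it reaches from about 0.25 to 0.725 m from the base axis. Payload 4 kg.
Tool frame: the origin (TCP) lies between the finger pads; the fingertips stand 14 mm ahead of it and the grasp point (between the pads) lies 5 mm behind it; z points along the fingers, y is the line along which they close (so a half turn about z gives the same grasp; the last joint's range is limited). The gripper opens to 85 mm and grips with 20 to 120 N. Pads are 22 mm wide; open, the fingers measure 114 mm over their backs; the gripper's body (76 mm by 85 mm) begins 54 mm behind the grasp point. The pads swing forward as they close: fully open they stand 13 mm farther back than shut.
Start: joints at [-1.305, 0.241, 0.005, 1.335, 0, 1.571], TCP at [0.131, -0.482, 0.223] pointing down, gripper open.
Joint ranges: [-2.72, 2.72], [-1.05, 1.87], [-1.09, 1.28], [-1.99, 2.15], [-1.42, 1.44], [-3.14, 3.14]. Speed limits (rad/s): [2.79, 2.79, 3.14, 3.14, 3.14, 3.14].

INTERFACE

Orientations are given as a rotation vector (axis times angle).
In Python, from station import * gives the robot as it stands. The module is installed in compiled form; this text tells all that it offers.
- The arm moves only by the tool play_rows, never from a script. Its argument "targets" is a list of rows, each a list of 7 numbers: the finger opening in m, from 0 to 0.0854, then the shift along the tool's x, y, z in m, then the turn, a rotation vector about the tool's x, y, z in rad. In form: [[grip, tx, ty, tz, ax, ay, az], ...]. A call has 1 to 12 rows; each row shifts and turns the commanded pose from where the row before left it, along the tool's axes as they then stand; what a row does not reach is not made up. A row lasts 1/10 s, in which the tool goes at most 50 mm and 8.59 degrees, less where a joint would pass 70% of its speed; a pose out of reach is approached as far as the arm can. A call is refused whole if a number of a shift passes 0.05 or a number of a turn 0.15, either way. A call with a gripper value outside its range is refused whole. The fingers move at their own pace and stop on an object; "grip_force" is the grip in N (left out, the last holds). Time passes only in rows, so rows that do not move let the fingers close. It gives the time, the measured TCP pose, the force, the opening and the grip force at its end, in the units of the state.
- get_obs(): the state, without advancing time (a new reading comes with each control period).
- get_image(name): name is "side" or "top" or "wrist"; returns a dict with "frame" (384x512x3 uint8, red, green, blue), "fx", "fy", "cx", "cy" (pixels), "position" and "orientation" of the camera in the world. Camera axes: x right, y up, looking along -z (the intrinsics and any distortion apply to the point x, -y, -z); pixel columns grow to the right and rows downward; lengths in m; the calibration is good to about 2 mm. A picture is of the moment at which its call begins. There is no depth.
- close_job(): hands the job in; it is judged then, once.
The state is a dict: "t": time; "joint_positions": joint angles; "qvel": joint speeds; "effort": joint torques, N m; "tool_pos": TCP position; "orientation": TCP orientation; "wrist_force": force on the tool from outside, world axes, zero at the start; "moment": the same for the moment, N m; "finger_gap": finger opening in m; "grasp_force": force on a finger pad.
Only numpy, scipy, OpenCV 4.12 (cv2) and the standard library are available. Lean on these libraries where they do the work, as an engineer would, in place of code of your own. Each camera call takes 0.05 s, during which the arm holds its last target. There are 200 camera calls.

TASK

Reset the board tester: push its sliding metal shutter aside by the rib so that the round well beneath is fully uncovered, reach a fingertip down the well and press the sunken round key right to the bottom, holding it down for a full second, then push the shutter all the way back over the well. Only push and press, never pinch the rib or lift anything; do not press the key in the square well, and leave the tester and everything lying around it where it is.

Things in the scene. Friction and masses are not known exactly. Their poses are not given: they have to be found in the camera images.
- tester: Board tester: loose grey box on feet, 150 (x) x 190 (y) x 70 mm high, 3 kg; origin at the centre of its underside. Flat deck at z = 70 mm with two upright wells 33 mm deep: round, 46 mm across, at (15, 37) mm; square, 40 x 40 mm, at (15, -37) mm of this frame. Guide strips 6 mm high, 5 mm wide run along y at x = -19 and 49 mm. Display and lamps on its -x margin are not for use.
- round_well (a point): Centre of the round well's mouth, level with the deck (70 mm above the table). The well is a straight round hole 46 mm across with a flat floor 33 mm down.
- reset_key_top (a point): Centre of the top of the round reset key, a black disc 24 mm across standing in the middle of the round well. Released, its top is 25 mm below the deck (45 mm above the table); it hides under the shutter while that is closed.
- reset_key (a joint): How far the round reset key is pressed, m: 0 released, 0.005 bottomed, straight down. A spring key: it starts to move at about 1.4 N, takes about 5 N to bottom, and springs back when let go.
- test_key_top (a point): Centre of the top of the square key, black, 22 x 22 mm, standing in the square well, also 25 mm below the deck. Not to be pressed. The opened shutter slides over this well.
- test_key (a joint): How far the square key is pressed, m: 0 released, 0.005 bottomed; same spring as the reset key. Leave alone.
- shutter (a joint): Position of the shutter, m: 0 fully closed (centred over the round well), 0.074 fully open (centred over the square well); it slides along the tester's -y as the value grows and stays where it is left (about 1.5 N of friction). It may start up to 6 mm ajar. From 0.051 on the round well is fully uncovered.
- shutter_rib (a point): Middle of the top edge of the shutter's rib, 95 mm above the table. The shutter is an aluminium plate 60 (x) x 56 (y) x 3 mm with its top 4 mm above the deck; across its middle stands a rib 44 mm long along the tester's x, 10 mm thick along y and 18 mm high. Push the rib sideways along the tester's y.
- rib_left: The half of the shutter's rib that faces the tester's +y, 44 x 5 x 18 mm; origin at the middle of its lower edge, 74 mm above the table. Push here to open.
- rib_right: The half of the shutter's rib that faces the tester's -y, 44 x 5 x 18 mm; origin at the middle of its lower edge. Push here to close. Touching both halves at once with force counts as pinching the rib.
- cell_tray: Loose white plastic tray of coin cells, 200 x 140 x 18 mm; origin under its centre. Bystander.
- board_pile: Loose heap of small green circuit boards, one solid piece about 90 x 80 x 14 mm, beside the tester; origin under its middle. Bystander.
- pod: Loose clear plastic pod, 42 x 24 x 14 mm, by the tester; origin under its centre. Bystander.
- coin_cell: Loose steel cell, disc 20 mm across and 5 mm high, by the tester; origin under its centre. Bystander.
- screwdriver: Loose screwdriver with black handle, 160 mm long, lying behind the tester. Bystander.
- parts_cup: Loose white open cup, 64 mm across, 45 mm high; origin under its centre. Bystander.
- cleaner_jar: Loose amber jar with black cap, 56 mm across, 85 mm high; origin under its centre. Bystander.
There are look-alikes about, which are no part of the job. What is meant by the tester is not green or yellow, and is the larger of those in its own colour.

How it is judged:
On the way, in this order (a step that is already met when the one before it is completed fails the run):
1. the shutter is pushed aside and the round well is fully uncovered (value of joint shutter above 0.051 m), for 0.1 s.
2. the round key is pressed to the bottom and held for a second, the well uncovered (value of joint reset_key above 0.004 m and value of joint shutter above 0.045 m), for 0.8 s.
3. the key is let go and the shutter is pushed back over the round well (value of joint shutter below 0.004 m and value of joint reset_key below 0.0015 m), for 0.2 s.
At the end, for the whole second after the job is handed in: The shutter is back over the round well to within 4 mm of fully closed, both keys are sprung up (within 1.5 mm), and the tester stands level and at rest within 20 mm of where it was (all of step 3 and value of joint test_key below 0.0015 m and distance of tester from where it was at the start of the episode below 0.02 m and angle between tester's own z axis and vertical below 0.05 rad and linear speed of tester below 0.01 m/s); the robot touches nothing.
It fails at once if the square key is pressed (more than 2 mm) (value of joint test_key above 0.002 m).
It fails at once if the tester is lifted, tipped or shoved more than 20 mm (distance of tester from where it was at the start of the episode above 0.02 m or height (world z) of tester above 0.008 m or angle between tester's own z axis and vertical above 0.08 rad).
It fails at once if the shutter's rib is pinched: both of its faces loaded by the fingers at once (more than 2 N each) (contact force between the fingers and rib_left above 2 N and contact force between the fingers and rib_right above 2 N).
It fails at once if a thing lying around is moved more than 30 mm or lifted (distance of any of cell_tray, board_pile, pod, coin_cell, screwdriver, parts_cup, cleaner_jar from where it was at the start of the episode above 0.03 m).
It also fails if it takes over 58 s, if anything falls off the work surface, if the arm or the gripper's body presses on something with over 40 N, if the wrist force passes 120 N, or if a joint passes its speed limit or range.

## Working session

There is one attempt and no reset: what is moved stays moved. The work goes in short steps, Python scripts to look and compute and a tool call to move; the robot and the scene stay as the last step left them, time stands still between calls to the robot, and variables do not carry over. Pictures are saved under pics/ and viewed, at most 10 in all, crops included, and the job is handed in when it is done.

Besides the shell and the picture viewer there is one more tool, called after ">>>" as name(argument=value, ...) on one line, values as JSON. play_rows: Moves the arm, as the interface text tells. Its arguments: {"type":"object","properties":{"targets":{"type":"array","items":{"type":"array","items":{"type":"number"}}},"grip_force":{"type":"number"}},"required":["targets"]}

```bash
mkdir -p pics; cat > h.py <<'E'
from station import *
import numpy as np, cv2
from scipy.spatial.transform import Rotation as R
def rot(o):
    o=np.array(o,float)
    return o if o.shape==(3,3) else (R.from_quat(o).as_matrix() if o.size==4 else R.from_rotvec(o).as_matrix())
def ray(c,u,v,z):
    d=rot(c['orientation'])@np.array([(u-c['cx'])/c['fx'],-(v-c['cy'])/c['fy'],-1.]); p=np.array(c['position'])
    return p+d*(z-p[2])/d[2]
def proj(c,P):
    q=rot(c['orientation']).T@(np.array(P)-np.array(c['position'])); return c['cx']+c['fx']*q[0]/-q[2], c['cy']-c['fy']*q[1]/-q[2]
def save(c,n): cv2.imwrite('pics/'+n,c['frame'][:,:,::-1])
E
python3 - <<'E'
from h import *
for n in ['top','side']:
    c=get_image(n); save(c,n+'1.png'); print({k:c[k] for k in c if k!='frame'})
print(get_obs())
E
```

```text
{'fx': 373.3499892931871, 'fy': 373.3499892931871, 'cx': 256.73789802891054, 'cy': 192.70969992051775, 'position': array([0.3702317 , 0.03211934, 1.04272618]), 'orientation': array([ 0.10253422, -0.08981672, -1.54407245])}
{'fx': 448.6322696683106, 'fy': 448.6322696683106, 'cx': 248.91664114455278, 'cy': 198.36175929343597, 'position': array([-0.19150352,  0.67723981,  0.80324917]), 'orientation': array([ 0.42894188, -1.05613908, -2.13611229])}
{'t': 0.1, 'joint_positions': array([-1.30500237e+00,  2.41320081e-01,  3.89385221e-03,  1.33516556e+00,
       -1.23156137e-05,  1.57079270e+00]), 'qvel': array([ 2.85149752e-04, -2.37050502e-03,  2.66352247e-03,  8.20718587e-04,
        1.66705876e-03,  2.11532629e-05]), 'effort': array([ 2.09937394e-05, -3.73137939e+01,  2.53009719e+01,  1.08641689e-02,
       -5.12856991e-05, -2.53074609e-05]), 'tool_pos': array([ 0.13118973, -0.48191316,  0.22232405]), 'orientation': array([-3.11212757e+00, -4.16050335e-01,  3.92655853e-04]), 'wrist_force': array([-0.76673716,  0.56034271, -0.90019492]), 'moment': array([-0.10227335,  0.00234365,  0.00331408]), 'grasp_force': 0.0, 'finger_gap': 0.08531770061479303}
```

View pics/top1.png

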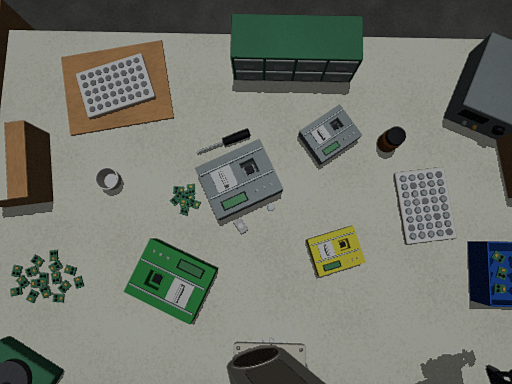

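View pics/side1.png

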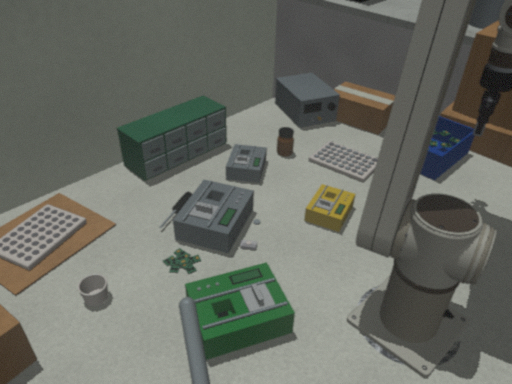

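The top view shows the larger grey tester centred at about (240,180). Its white shutter is at (223,177), the exposed square well at (250,169) and the display at (233,201). The smaller grey one at (328,135) is a look-alike. Next I'll measure the deck outline.

```bash
python3 - <<'E'
from h import *
c=get_image('top'); f=c['frame']
cv2.imwrite('pics/crop1.png',cv2.resize(f[125:235,180:300],None,fx=5,fy=5,interpolation=cv2.INTER_CUBIC)[:,:,::-1])
c=get_image('side'); f=c['frame']
cv2.imwrite('pics/crop2.png',cv2.resize(f[170:260,165:275],None,fx=6,fy=6,interpolation=cv2.INTER_CUBIC)[:,:,::-1])
E
```

```text
(no output)
```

View pics/crop1.png

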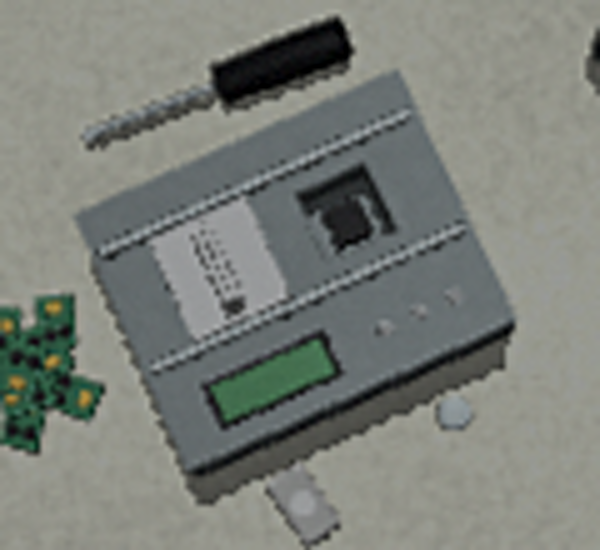

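View pics/crop2.png

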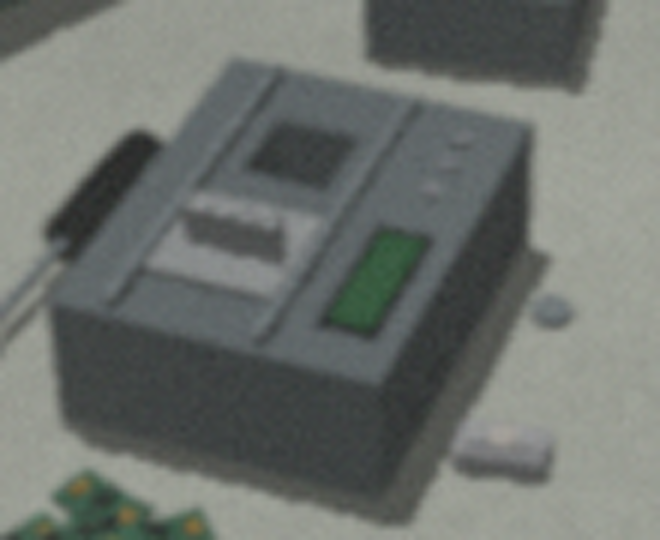

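Crop 1 has the deck corners at (78,213), (398,70), (513,325) and (190,470). Crop 2 has them at (55,303), (235,60), (530,125) and (378,383), and the rib stands in the shutter middle. The screwdriver is behind; the pod and coin cell lie on the -x side.

```bash
python3 - <<'E'
from h import *
from scipy.optimize import least_squares
T=[(78,213),(398,70),(513,325),(190,470)]; S=[(55,303),(235,60),(530,125),(378,383)]
L=np.array([[.075,.095],[.075,-.095],[-.075,-.095],[-.075,.095]])
ct=get_image('top');cs=get_image('side')
t=lambda p:(180+(p[0]+.5)/5-.5,125+(p[1]+.5)/5-.5); s=lambda p:(165+(p[0]+.5)/6-.5,170+(p[1]+.5)/6-.5)
W1=np.array([ray(ct,*t(p),.07)[:2] for p in T]);W2=np.array([ray(cs,*s(p),.07)[:2] for p in S])
def fit(W):
    r=lambda q:(L@np.array([[np.cos(q[2]),np.sin(q[2])],[-np.sin(q[2]),np.cos(q[2])]])+q[:2]-W).ravel()
    o=least_squares(r,[*W.mean(0),.3]);print(o.x,np.abs(o.fun).max()*1e3);return o.x
a=fit(W1);b=fit(W2);q=(a+b)/2
M=np.array([[np.cos(q[2]),-np.sin(q[2])],[np.sin(q[2]),np.cos(q[2])]])
w=lambda P:M@np.array(P)+q[:2]
print('q',q,'round',w((.015,.037)),'square',w((.015,-.037)))
# shutter corners top crop (z .074) and rib top in side
loc=lambda X:(M.T@(X[:2]-q[:2])*1e3).round(1)
for p in [(150,243),(247,197),(287,297),(190,338)]: print('shut',loc(ray(ct,*t(p),.074)))
for p in [(185,207),(283,230)]: print('ribtop side',loc(ray(cs,*s(p),.092)))
for p in [(348,222)]: print('sqkey top',loc(ray(ct,*t(p),.045)))
for p in [(213,272)]: print('rib top view',loc(ray(ct,*t(p),.092)))
for n,p in [('coin',(455,411)),('pod',(303,505)),('sd',(350,40)),('sdtip',(90,138)),('board',(100,390))]: print(n,loc(ray(ct,*t(p),.01)))
E
```

```text
[0.52762427 0.09038728 0.44762455] 2.594242848348707
[0.52344199 0.09286019 0.4629096 ] 3.315473538485325
q [0.52553313 0.09162373 0.45526708] round [0.5227363  0.13145058] square [0.55527427 0.06498795]
shut [44.8 61.9]
shut [45.9  5.4]
shut [-11.6   8.1]
shut [-10.1  63.2]
ribtop side [34.1 43. ]
ribtop side [-10.8  42.6]
sqkey top [ 16.7 -39.1]
rib top view [13.4 37.6]
coin [-98.7 -50.7]
pod [-110.8   47.4]
sd [118.2 -85.6]
sdtip [128.   71.6]
board [ -5.6 123.7]
```

```bash
cat >> h.py <<'E'
q=np.array([.5255,.0916,.4553])
M=np.array([[np.cos(q[2]),-np.sin(q[2])],[np.sin(q[2]),np.cos(q[2])]])
def w(x,y,z): return np.array([*(M@np.array([x,y])/1e3+q[:2]),z/1e3])
def go(x,y,ztip):
    "tool-frame shift to put the closed fingertip at tester-frame mm point, tip height mm"
    o=get_obs(); Rt=rot(o['orientation']); d=w(x,y,ztip+14)-o['tool_pos']; s=Rt.T@d
    yaw=np.arctan2(Rt[1,1],Rt[0,1]); want=q[2]+np.pi/2
    dz=(want-yaw+np.pi/2)%np.pi-np.pi/2
    loc=M.T@(o['tool_pos'][:2]-q[:2])*1e3
    print('shift tool mm',(s*1e3).round(1),'turn about tool z',round(-dz,3),'tilt',Rt[:,2].round(3),'at tester',loc.round(1),'tip z',round(o['tool_pos'][2]*1e3-14,1),'F',o['wrist_force'].round(1),'t',o['t'],'gap',o['finger_gap'],'j',o['joint_positions'].round(2))
E
python3 -c "
from h import *
go(15,75,200)"
```

```text
shift tool mm [ 531.7 -526.6    9.2] turn about tool z -0.189 tilt [-0.     0.001 -1.   ] at tester [-606.4 -342. ] tip z 208.8 F [ 0.1  0.3 -0.5] t 0.3 gap 0.0851153697198643 j [-1.3   0.24  0.    1.34 -0.    1.57]
```

>>> play_rows(targets=[[0,0,0,0,0,0,-0.095],[0,0,0,0,0,0,-0.094],[0,0,0,0,0,0,0]], grip_force=30)

```text
t: 0.6
tool_pos: [0.1313, -0.4824, 0.223]
orientation: [-3.061, -0.708, -0.0]
wrist_force: [-0.2, 0.3, 0.4]
finger_gap: 0.0439
grasp_force: 0.0
```

```bash
python3 -c "
from h import *
go(15,75,180)"
```

```text
shift tool mm [ 621.1 -417.6   29.1] turn about tool z -0.001 tilt [-0.  0. -1.] at tester [-606.4 -342.2] tip z 209.0 F [-0.2  0.3  0.4] t 0.6 gap 0.043864144270757494 j [-1.3   0.24  0.    1.34  0.    1.38]
```

>>> play_rows(targets=[[0,0.035,-0.0235,0,0,0,0],[0,0.035,-0.0235,0,0,0,0],[0,0.035,-0.0235,0,0,0,0],[0,0.035,-0.0235,0,0,0,0],[0,0.035,-0.0235,0,0,0,0],[0,0.035,-0.0235,0,0,0,0],[0,0.035,-0.0235,0,0,0,0],[0,0.035,-0.0235,0,0,0,0],[0,0.035,-0.0235,0,0,0,0],[0,0.035,-0.0235,0,0,0,0],[0,0.035,-0.0235,0,0,0,0],[0,0.035,-0.0235,0,0,0,0]])

```text
t: 1.8
tool_pos: [0.3854, -0.0429, 0.2234]
orientation: [3.061, 0.705, 0.001]
wrist_force: [1.2, -1.6, -0.2]
finger_gap: 0.0002
grasp_force: 0.0
```

```bash
python3 -c "
from h import *
go(15,75,140)"
```

```text
shift tool mm [ 199.6 -134.8   69.5] turn about tool z -0.003 tilt [ 0.001 -0.    -1.   ] at tester [-185.   -59.2] tip z 209.4 F [ 1.2 -1.6 -0.2] t 1.8 gap 0.00023200756950948648 j [-0.11  0.02 -0.26  1.3  -0.    2.58]
```

>>> play_rows(targets=[[0,0.033,-0.022,0,0,0,0],[0,0.033,-0.022,0,0,0,0],[0,0.033,-0.022,0.01,0,0,0],[0,0.033,-0.022,0.02,0,0,0],[0,0.033,-0.022,0.02,0,0,0],[0,0.03,-0.02,0.02,0,0,0],[0,0,0,0,0,0,0],[0,0,0,0,0,0,0]])

```text
t: 2.6
tool_pos: [0.5022, 0.1581, 0.1521]
orientation: [3.06, 0.708, -0.004]
wrist_force: [0.2, -1.3, 1.2]
finger_gap: 0.0
grasp_force: 0.0
```

```bash
python3 - <<'E'
from h import *
go(15,75,95)
c=get_image('wrist'); save(c,'w1.png'); print(c['position'],c['orientation'],c['fx'])
c=get_image('side'); save(c,'s3.png')
np.set_printoptions(suppress=True)
o=get_obs(); print(rot(o['orientation']).round(2))
E
```

```text
shift tool mm [ 6.8 -5.  43. ] turn about tool z -0.0 tilt [-0.003 -0.001 -1.   ] at tester [ 8.3 70. ] tip z 138.1 F [ 0.2 -1.3  1.2] t 2.6 gap 2.2987470503105605e-05 j [ 0.31  0.34 -0.05  1.18 -0.    2.99]
[0.57441161 0.19381473 0.30277039] [-0.28489165  0.17699871 -1.10688644] 305.02627588363515
[[ 0.9   0.44  0.  ]
 [ 0.44 -0.9  -0.  ]
 [ 0.    0.   -1.  ]]
```

View pics/w1.png

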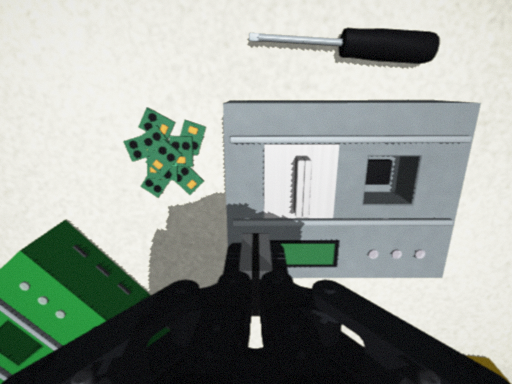

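The wrist view shows the deck corners at (224,102), (480,103) and (442,277), the shutter plate spanning (265,143) to (334,219), and the rib at about (303,185). I'll refine the pose from these.

```bash
python3 - <<'E'
from h import *
c=get_image('wrist')
loc=lambda X:(M.T@(X[:2]-q[:2])*1e3).round(1)
for n,p,z in [('c++',(224,102),.07),('c+-',(480,103),.07),('c--',(442,277),.07),('sh',(265,144),.074),('sh',(339,145),.074),('sh',(334,219),.074),('strip49',(232,139),.076),('strip49',(471,139),.076),('strip-19',(452,222),.076),('key',(379,172),.045),('sq',(420,156),.07),('sq',(416,205),.07),('sq',(365,156),.07),('ribtopL',(298,158),.092),('ribR',(310,158),.092),('ribR',(305,214),.092)]: print(n,loc(ray(c,*p,z)))
E
```

```text
c++ [79.3 92. ]
c+- [ 78.1 -97.8]
c-- [-71.9 -97.7]
sh [48.7 61.6]
sh [47.8  5.3]
sh [-13.4   4.4]
strip49 [52.9 86.4]
strip49 [ 52.4 -92.7]
strip-19 [-15.5 -91.8]
key [ 18.7 -39.9]
sq [ 38.2 -59.9]
sq [ -2.8 -63.4]
sq [ 38.4 -16.8]
ribtopL [41.7 38.7]
ribR [41.7 30.1]
ribR [-1.3 31.6]
```

```bash
sed -i 's/q=np.array(\[.5255,.0916,.4553\])/q=np.array([.5287,.0907,.4553])/' h.py; python3 -c "
from h import *
go(15,70,81)"
```

```text
shift tool mm [ 9.   0.9 59.1] turn about tool z -0.002 tilt [ 0.001  0.    -1.   ] at tester [ 5.9 70.9] tip z 140.0 F [0.9 0.6 0.1] t 2.75 gap -8.753772021939485e-05 j [ 0.3   0.33 -0.05  1.18 -0.    2.99]
```

>>> play_rows(targets=[[0,0.009,0.001,0.02,0,0,0],[0,0,0,0.02,0,0,0],[0,0,0,0.01,0,0,0],[0,0,0,0.009,0,0,0],[0,0,0,0,0,0,0],[0,0,0,0,0,0,0]])

```text
t: 3.35
tool_pos: [0.5117, 0.1607, 0.0948]
orientation: [-3.061, -0.707, -0.001]
wrist_force: [-0.4, -0.2, 0.4]
finger_gap: -0.0002
grasp_force: 0.0
```

```bash
python3 -c "
from h import *
go(15,-9,81)"
```

```text
shift tool mm [-0.4 79.4 -0.2] turn about tool z -0.001 tilt [ 0.001  0.    -1.   ] at tester [15.5 70.4] tip z 80.8 F [-0.4 -0.2  0.4] t 3.35 gap -0.00023893029196579528 j [ 0.3   0.4  -0.12  1.05 -0.    2.99]
```

Push gently, at about 80 mm/s or less.

>>> play_rows(targets=[[0,0,0.007,0,0,0,0],[0,0,0.007,0,0,0,0],[0,0,0.007,0,0,0,0],[0,0,0.007,0,0,0,0],[0,0,0.007,0,0,0,0],[0,0,0.007,0,0,0,0],[0,0,0.007,0,0,0,0],[0,0,0,0,0,0,0]])

```text
t: 4.15
tool_pos: [0.5333, 0.116, 0.094]
orientation: [3.061, 0.706, 0.0]
wrist_force: [0.3, -0.2, -0.3]
finger_gap: 0.0001
grasp_force: 0.0
```

```bash
python3 -c "
from h import *
go(15,-9,81)
c=get_image('wrist');save(c,'w2.png')"
```

```text
shift tool mm [-0.2 29.6 -1. ] turn about tool z -0.002 tilt [ 0. -0. -1.] at tester [15.3 20.6] tip z 80.0 F [ 0.3 -0.2 -0.3] t 4.15 gap 9.371478402444312e-05 j [ 0.21  0.42 -0.09  1.06 -0.    2.9 ]
```

View pics/w2.png

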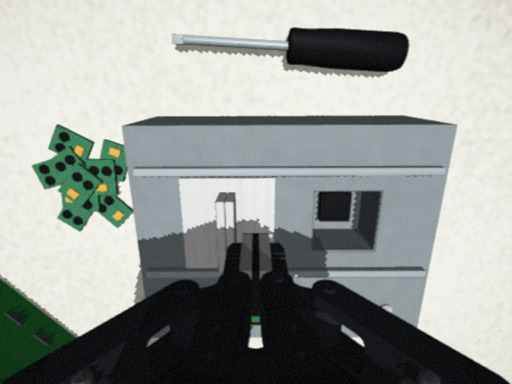

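```bash
python3 - <<'E'
from h import *
go(15,-9,81)
c=get_image('wrist')
o=get_obs();Rt=rot(o['orientation']);p=o['tool_pos']
for y in (-.0145,0,.0145):
  for z in (-.03,0,.014): print(y,z,np.round(proj(c,p+Rt@np.array([0,y,z]))))
for y in (5,0,-5): print('rib if at 36',np.round(proj(c,w(37,36+y,92))),np.round(proj(c,w(-7,36+y,92))))
f=c['frame'];g=cv2.convertScaleAbs(f[150:330,160:350],alpha=2.2,beta=20)
s=get_image('side')['frame'][150:270,150:290]
cv2.imwrite('pics/w3.png',np.hstack([cv2.resize(g,(400,380)),cv2.resize(s,(400,380))])[:,:,::-1])
E
```

```text
shift tool mm [-0.2 30.1 -1. ] turn about tool z -0.001 tilt [-0.  0. -1.] at tester [15.2 21.1] tip z 80.0 F [ 0.3 -0.2 -0.8] t 4.2 gap 0.00015711511865272693 j [ 0.21  0.42 -0.09  1.06  0.    2.9 ]
-0.0145 -0.03 [223. 273.]
-0.0145 0 [229. 242.]
-0.0145 0.014 [231. 231.]
0 -0.03 [255. 273.]
0 0 [255. 242.]
0 0.014 [255. 231.]
0.0145 -0.03 [287. 273.]
0.0145 0 [281. 242.]
0.0145 0.014 [279. 231.]
rib if at 36 [219. 204.] [222. 274.]
rib if at 36 [228. 203.] [230. 274.]
rib if at 36 [237. 203.] [239. 274.]
```

View pics/w3.png

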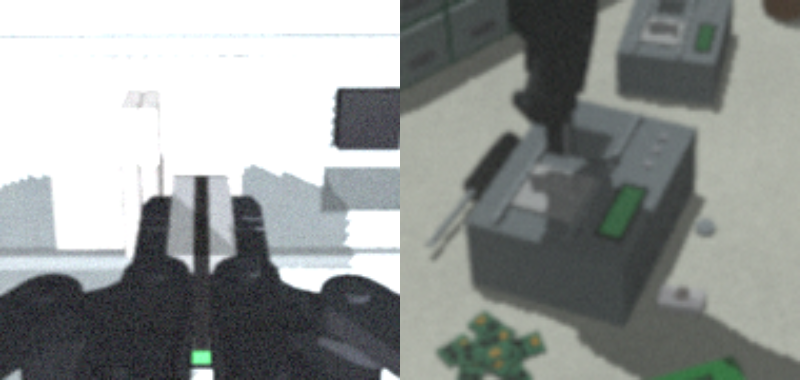

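The combined picture shows the fingertip right of the rib, on its -y side. The shutter looks unmoved, so the fingertip may have crossed over. I'll measure before acting.

```bash
python3 - <<'E'
from h import *
c=get_image('wrist')
loc=lambda X:(M.T@(X[:2]-q[:2])*1e3).round(1)
for n,p,z in [('c++',(123,125),.07),('c+-',(457,124),.07),('s49',(135,172),.076),('s49',(445,172),.076),('s-19',(148,272),.076),('s-19',(425,272),.076),('sh',(180,178),.074),('sh',(275,178),.074),('rib',(217,194),.092),('rib',(236,194),.092),('sq',(315,192),.07),('sq',(380,192),.07)]: print(n,loc(ray(c,*p,z)))
t=get_image('top')['frame']; a=cv2.imread('pics/top1.png')[:,:,::-1]
g=np.hstack([cv2.resize(x[125:235,180:300],(400,367),interpolation=cv2.INTER_CUBIC) for x in (a,t)])
cv2.imwrite('pics/t2.png',g[:,:,::-1])
E
```

```text
c++ [76.1 96.6]
c+- [ 76.4 -92.1]
s49 [50.2 90.7]
s49 [ 50.  -86.8]
s-19 [-15.9  90.6]
s-19 [-16.2 -86.7]
sh [46.  65.8]
sh [45.9 10.4]
rib [42.4 42.2]
rib [42.3 32.1]
sq [ 35.9 -14.3]
sq [ 35.9 -53.7]
```

View pics/t2.png

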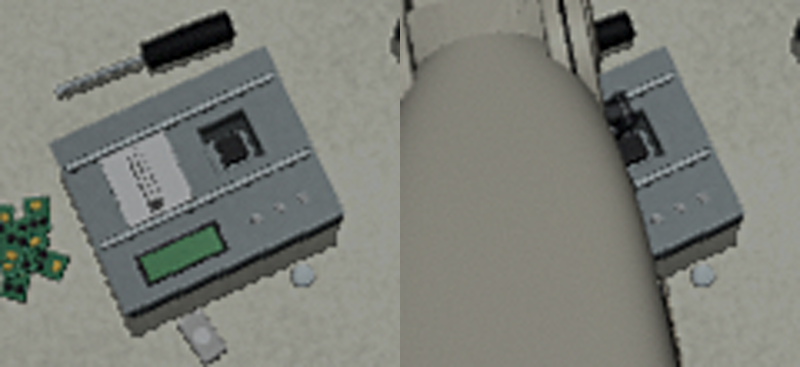

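```bash
python3 - <<'E'
from h import *
c=get_image('wrist')
o=get_obs();Rt=rot(o['orientation']);p=o['tool_pos']
for x in (.011,.006,0,-.011):
  print(x,[tuple(np.round(proj(c,p+Rt@np.array([x,.0075,z])))) for z in (-.03,-.02,-.01,0,.014)])
go(15,75,100)
E
```

```text
0.011 [(np.float64(272.0), np.float64(251.0)), (np.float64(271.0), np.float64(241.0)), (np.float64(270.0), np.float64(232.0)), (np.float64(269.0), np.float64(223.0)), (np.float64(268.0), np.float64(213.0))]
0.006 [(np.float64(272.0), np.float64(261.0)), (np.float64(271.0), np.float64(250.0)), (np.float64(270.0), np.float64(240.0)), (np.float64(269.0), np.float64(232.0)), (np.float64(268.0), np.float64(221.0))]
0 [(np.float64(272.0), np.float64(273.0)), (np.float64(271.0), np.float64(261.0)), (np.float64(270.0), np.float64(251.0)), (np.float64(269.0), np.float64(242.0)), (np.float64(268.0), np.float64(230.0))]
-0.011 [(np.float64(272.0), np.float64(293.0)), (np.float64(271.0), np.float64(280.0)), (np.float64(270.0), np.float64(269.0)), (np.float64(269.0), np.float64(259.0)), (np.float64(268.0), np.float64(247.0))]
shift tool mm [ -0.2 -53.  -19.9] turn about tool z 0.0 tilt [-0.  0. -1.] at tester [15.2 22. ] tip z 80.1 F [-0.   0.7 -0.5] t 4.45 gap 0.00020091257658199943 j [ 0.22  0.42 -0.09  1.06  0.    2.9 ]
```

>>> play_rows(targets=[[0,0,0,-0.02,0,0,0],[0,0,0,-0.01,0,0,0],[0,0,-0.02,0,0,0,0],[0,0,-0.02,0,0,0,0],[0,0,-0.016,0,0,0,0],[0,0,0,0.015,0,0,0],[0,0,0,0.015,0,0,0],[0,0,0,0.004,0,0,0],[0,0,0,0,0,0,0],[0,0,0,0,0,0,0]])

```text
t: 5.45
tool_pos: [0.5087, 0.1673, 0.0906]
orientation: [-3.061, -0.708, -0.001]
wrist_force: [0.2, 0.2, -0.8]
finger_gap: -0.0
grasp_force: 0.0
```

>>> play_rows(targets=[[0,0,0,0.001,0,0,0],[0,0,0,0.001,0,0,0],[0,0,0,0.001,0,0,0],[0,0,0,0.001,0,0,0],[0,0,0,0,0,0,0]])

```text
t: 5.95
tool_pos: [0.5082, 0.1671, 0.086]
orientation: [3.061, 0.708, -0.0]
wrist_force: [-0.2, -0.2, 1.0]
finger_gap: 0.0
grasp_force: 0.0
```

>>> play_rows(targets=[[0,0,0,0.001,0,0,0],[0,0,0,0.001,0,0,0],[0,0,0,0.001,0,0,0],[0,0,0,0,0,0,0]])

```text
t: 6.35
tool_pos: [0.5082, 0.1671, 0.0829]
orientation: [3.061, 0.708, -0.001]
wrist_force: [-0.3, 0.0, -0.3]
finger_gap: -0.0004
grasp_force: 0.0
```

```bash
python3 - <<'E'
from h import *
go(15,75,70)
c=get_image('wrist')['frame'];s=get_image('side')['frame']
a=cv2.convertScaleAbs(c[130:330,120:360],alpha=1.6,beta=20)
cv2.imwrite('pics/w4.png',np.hstack([cv2.resize(a,(400,400)),cv2.resize(s[150:270,150:270],(400,400),interpolation=cv2.INTER_CUBIC)])[:,:,::-1])
E
```

```text
shift tool mm [-0.1  2.7 -1.1] turn about tool z -0.001 tilt [-0. -0. -1.] at tester [15.2 77.7] tip z 68.9 F [-0.3  0.  -0.3] t 6.35 gap -0.00039031541360950767 j [ 0.32  0.41 -0.14  1.02  0.    3.  ]
```

View pics/w4.png

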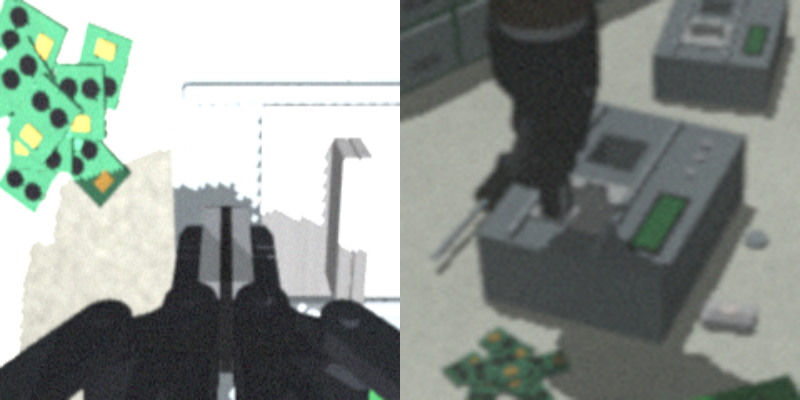

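The left panel shows the finger tip at +y of the rib, above the deck margin. There is no contact at nominal tip height 69 mm, so the tips are really higher than nominal. I'll continue with a guarded descent.

>>> play_rows(targets=[[0,0,0,0.002,0,0,0],[0,0,0,0.002,0,0,0],[0,0,0,0.001,0,0,0],[0,0,0,0.001,0,0,0],[0,0,0,0,0,0,0]])

```text
t: 6.95
tool_pos: [0.5081, 0.1671, 0.0769]
orientation: [3.061, 0.708, -0.001]
wrist_force: [-0.2, 0.1, 0.5]
finger_gap: -0.0003
grasp_force: 0.0
```

>>> play_rows(targets=[[0,0,0,0.001,0,0,0],[0,0,0,0.001,0,0,0],[0,0,0,0.001,0,0,0],[0,0,0,0.001,0,0,0],[0,0,0,0,0,0,0]])

```text
t: 7.45
tool_pos: [0.5081, 0.1671, 0.0729]
orientation: [3.061, 0.708, -0.001]
wrist_force: [-0.2, -0.7, -0.8]
finger_gap: 0.0002
grasp_force: 0.0
```

>>> play_rows(targets=[[0,0,0,0.001,0,0,0],[0,0,0,0.001,0,0,0],[0,0,0,0.001,0,0,0],[0,0,0,0.001,0,0,0],[0,0,0,0,0,0,0]])

```text
t: 7.95
tool_pos: [0.5081, 0.1671, 0.0689]
orientation: [3.061, 0.708, -0.001]
wrist_force: [0.0, -0.0, 0.3]
finger_gap: -0.0002
grasp_force: 0.0
```

```bash
python3 - <<'E'
from h import *
go(15,75,70)
c=get_image('wrist');o=get_obs();Rt=rot(o['orientation']);p=o['tool_pos']
for k,cc in (('wrist',c),('side',get_image('side'))):
  f=cc['frame']
  for z in (-.024,-.01,0,.014):
    print(k,z,[tuple(int(round(v)) for v in proj(cc,p+Rt@np.array([x,y,z]))) for x in (.011,-.011) for y in (-.0075,.0075)])
s=get_image('side')['frame']
a=cv2.convertScaleAbs(c['frame'][170:290,190:310],alpha=1.6,beta=20)
cv2.imwrite('pics/w5.png',np.hstack([cv2.resize(a,(400,400)),cv2.convertScaleAbs(cv2.resize(s[180:240,170:230],(400,400),interpolation=cv2.INTER_CUBIC),alpha=1.5)])[:,:,::-1])
E
```

```text
shift tool mm [ -0.2   2.7 -15.1] turn about tool z -0.001 tilt [-0. -0. -1.] at tester [15.2 77.7] tip z 54.9 F [ 0.  -0.   0.3] t 7.95 gap -0.0001946806067374416 j [ 0.32  0.43 -0.16  0.99 -0.    3.  ]
wrist -0.024 [(240, 245), (272, 245), (240, 285), (271, 285)]
wrist -0.01 [(241, 232), (270, 232), (242, 269), (270, 269)]
wrist 0 [(242, 223), (270, 223), (242, 259), (269, 259)]
wrist 0.014 [(243, 213), (268, 213), (243, 247), (268, 247)]
side -0.024 [(191, 214), (193, 210), (199, 216), (201, 212)]
side -0.01 [(191, 218), (193, 214), (199, 220), (201, 216)]
side 0 [(191, 221), (194, 217), (199, 223), (202, 219)]
side 0.014 [(192, 225), (194, 222), (199, 227), (202, 224)]
```

View pics/w5.png

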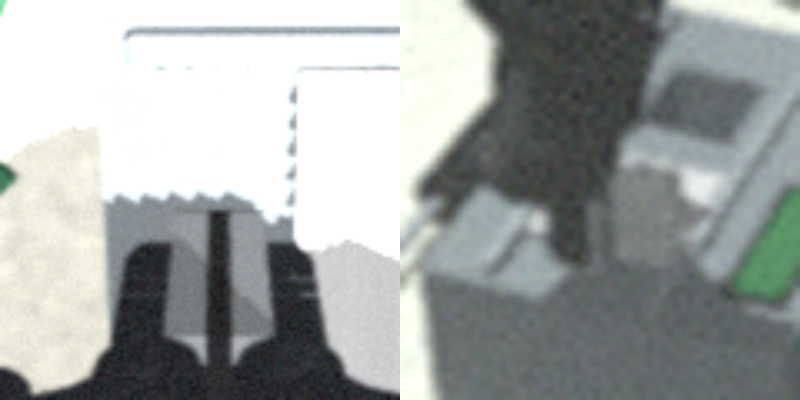

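The right panel puts the finger's lower end at about side pixel (195,220), so the tip is about 9 mm above the deck. The real tip is about 10 mm behind the TCP. That used my 10 pictures; I'll continue by touch.

>>> play_rows(targets=[[0,0,0,0.001,0,0,0],[0,0,0,0.001,0,0,0],[0,0,0,0.001,0,0,0],[0,0,0,0.001,0,0,0],[0,0,0,0,0,0,0]])

```text
t: 8.6
tool_pos: [0.5082, 0.1672, 0.0649]
orientation: [3.061, 0.708, -0.001]
wrist_force: [0.9, 0.1, 0.1]
finger_gap: -0.0
grasp_force: 0.0
```

>>> play_rows(targets=[[0,0,0,0.001,0,0,0],[0,0,0,0.001,0,0,0],[0,0,0,0,0,0,0]])

```text
t: 8.9
tool_pos: [0.5082, 0.1671, 0.0629]
orientation: [3.061, 0.708, -0.001]
wrist_force: [0.1, -0.7, 0.3]
finger_gap: 0.0001
grasp_force: 0.0
```

>>> play_rows(targets=[[0,0,0,0.001,0,0,0],[0,0,0,0.001,0,0,0],[0,0,0,0,0,0,0]])

```text
t: 9.2
tool_pos: [0.5084, 0.1672, 0.0619]
orientation: [-3.061, -0.708, -0.001]
wrist_force: [-1.2, -0.5, 4.1]
finger_gap: -0.0004
grasp_force: 2.4
```

>>> play_rows(targets=[[0,0,0,-0.005,0,0,0],[0,0,0,-0.005,0,0,0],[0,0,0,0,0,0,0],[0,0,0.007,0,0,0,0],[0,0,0.007,0,0,0,0],[0,0,0.006,0,0,0,0],[0,0,0.005,0,0,0,0],[0,0,0.005,0,0,0,0],[0,0,0.005,0,0,0,0],[0,0,0.005,0,0,0,0]])

```text
t: 10.2
tool_pos: [0.5258, 0.131, 0.0709]
orientation: [-3.06, -0.708, 0.001]
wrist_force: [-0.3, 2.1, -1.1]
finger_gap: 0.0003
grasp_force: 0.8
```

```bash
cat >> h.py <<'E'
LOC=lambda X:(M.T@(X[:2]-q[:2])*1e3).round(1)
def edges(xl,z=.074):
    "brightness profile of wrist view along tester y at x=xl mm, 4 mm steps from 95 to -95"
    c=get_image('wrist'); g=cv2.cvtColor(c['frame'],cv2.COLOR_RGB2GRAY); out=[]
    for y in range(94,-96,-4):
        u,v=proj(c,w(xl,y,z*1e3)); out.append((y,int(g[int(round(v)),int(round(u))]) if 0<=u<512 and 0<=v<384 else -1))
    print(xl,' '.join(f'{a}:{b}' for a,b in out))
E
python3 -c "
from h import *
go(15,-10,81)
edges(41);edges(33)"
```

```text
shift tool mm [ -0.1  47.4 -24.1] turn about tool z -0.0 tilt [-0.  0. -1.] at tester [15.2 37.4] tip z 56.9 F [-0.3  2.1 -1.1] t 10.2 gap 0.00030654445452336297 j [ 0.24  0.44 -0.13  1.    0.    2.93]
41 94:154 90:152 86:158 82:157 78:157 74:158 70:161 66:160 62:159 58:157 54:153 50:160 46:232 42:233 38:233 34:231 30:232 26:232 22:233 18:230 14:232 10:230 6:233 2:232 -2:235 -6:231 -10:157 -14:154 -18:156 -22:160 -26:155 -30:156 -34:156 -38:155 -42:156 -46:153 -50:157 -54:148 -58:153 -62:150 -66:158 -70:154 -74:153 -78:147 -82:150 -86:148 -90:203 -94:235
33 94:157 90:152 86:156 82:157 78:160 74:156 70:160 66:157 62:156 58:160 54:142 50:156 46:227 42:232 38:231 34:231 30:229 26:231 22:81 18:100 14:100 10:227 6:232 2:230 -2:234 -6:227 -10:168 -14:63 -18:26 -22:28 -26:24 -30:21 -34:99 -38:38 -42:37 -46:35 -50:38 -54:116 -58:151 -62:149 -66:151 -70:152 -74:151 -78:151 -82:148 -86:149 -90:189 -94:231
```

>>> play_rows(targets=[[0,0,0.005,0,0,0,0],[0,0,0.005,0,0,0,0],[0,0,0.005,0,0,0,0],[0,0,0.005,0,0,0,0],[0,0,0.005,0,0,0,0],[0,0,0.005,0,0,0,0],[0,0,0.005,0,0,0,0],[0,0,0.005,0,0,0,0],[0,0,0.004,0,0,0,0],[0,0,0.003,0,0,0,0],[0,0,0,0,0,0,0]])

```text
t: 11.4
tool_pos: [0.5469, 0.0883, 0.0712]
orientation: [3.06, 0.707, 0.0]
wrist_force: [0.2, -0.2, 0.5]
finger_gap: 0.0002
grasp_force: 0.0
```

```bash
python3 -c "
from h import *
go(15,37,100)
edges(41);edges(33,.07)"
```

```text
shift tool mm [ -0.3 -47.1 -42.9] turn about tool z -0.001 tilt [ 0.    -0.001 -1.   ] at tester [ 15.3 -10.1] tip z 57.2 F [ 0.2 -0.2  0.5] t 11.4 gap 0.00021836448259242013 j [ 0.16  0.46 -0.1   1.02 -0.    2.85]
41 94:127 90:148 86:150 82:153 78:152 74:154 70:159 66:159 62:155 58:154 54:155 50:156 46:163 42:133 38:129 34:123 30:152 26:157 22:156 18:159 14:155 10:157 6:157 2:161 -2:232 -6:234 -10:232 -14:230 -18:234 -22:232 -26:233 -30:234 -34:232 -38:233 -42:234 -46:233 -50:233 -54:231 -58:158 -62:156 -66:158 -70:160 -74:155 -78:158 -82:159 -86:161 -90:153 -94:238
33 94:154 90:149 86:155 82:154 78:156 74:154 70:159 66:153 62:156 58:154 54:71 50:39 46:156 42:154 38:22 34:26 30:31 26:31 22:108 18:154 14:158 10:152 6:159 2:160 -2:231 -6:232 -10:231 -14:230 -18:231 -22:158 -26:95 -30:75 -34:102 -38:229 -42:232 -46:229 -50:235 -54:227 -58:179 -62:155 -66:151 -70:153 -74:156 -78:161 -82:158 -86:159 -90:158 -94:239
```

>>> play_rows(targets=[[0,0,-0.003,-0.01,0,0,0],[0,0,0,-0.02,0,0,0],[0,0,-0.011,-0.02,0,0,0],[0,0,-0.017,-0.02,0,0,0],[0,0,-0.016,0,0,0,0],[0,0,0,0,0,0,0],[0,0,0,0,0,0,0]])

```text
t: 12.2
tool_pos: [0.5252, 0.1314, 0.1406]
orientation: [3.06, 0.71, -0.002]
wrist_force: [1.1, 0.3, -0.4]
finger_gap: -0.0
grasp_force: 0.0
```

```bash
python3 - <<'E'
from h import *
go(15,37,100)
c=get_image('wrist'); g=cv2.cvtColor(c['frame'],cv2.COLOR_RGB2GRAY)
src=np.float32([proj(c,w(x,y,70)) for x,y in [(55,80),(55,0),(-25,0),(-25,80)]]); dst=np.float32([[0,0],[320,0],[320,320],[0,320]])
r=cv2.warpPerspective(g,cv2.getPerspectiveTransform(src,dst),(320,320))
h=cv2.HoughCircles(cv2.GaussianBlur(r,(5,5),0),cv2.HOUGH_GRADIENT,1,40,param1=60,param2=12,minRadius=84,maxRadius=100)
for a in (h[0][:4] if h is not None else []): print('x',55-a[1]/4,'y',80-a[0]/4,'r',a[2]/4)
for row in range(0,320,12): print(round(55-row/4),' '.join(f'{v:3d}' for v in r[row,::12]))
E
```

```text
shift tool mm [ 0.3  1.1 26.6] turn about tool z 0.001 tilt [-0.001 -0.001 -1.   ] at tester [14.8 38.1] tip z 126.6 F [ 1.1  0.3 -0.4] t 12.2 gap -4.356992901183254e-05 j [ 0.25  0.37 -0.03  1.17 -0.    2.93]
x 16.375 y 39.125 r 23.675
x 28.125 y 36.875 r 22.35
55 160 158 159 159 160 158 157 161 158 161 158 159 160 160 164 164 165 160 160 161 161 155 157 160 159 157 156
52 122 117 115 123 120 121 123 123 115 115 115 114 116 113 113 114 114 114 112 113 114 113 113 112 111 113 113
49 199 200 201 202 203 203 200 203 203 203 203 202 202 203 203 202 203 204 202 202 203 203 199 200 200 201 199
46 142 139 120 146 145 131 143 144 131 143 144 135 143 119 126 142 129 139 143 131 138 142 135 143 122 122 140
43 158 161 160 162 161 159 157 155 157 161 161 161 159 156 158 157 160 159 156 158 158 159 155 159 162 163 158
40 159 159 165 165 163 162 161 158 158 160 163 165 155 146 132 147 158 160 160 162 162 161 161 162 163 160 164
37 162 161 163 161 162 160 160 157 155 157 140 150 163 161 154 163 157  98 147 161 160 161 160 161 164 163 163
34 161 159 162 159 160 162 162 161 161 133 162 164  61  24  
[... 1461 characters left out ...]
6  73  76  73  72  86 135 155
-8  78  78  77  76  74  75  74  77  71  75  76  75  74  72  75  73  73  71  74  74  75  78  76  75  74  72  80
-11  77  78  77  79  75  76  77  74  76  74  77  73  75  77  77  75  78  76  74  74  74  76  77  77  74  76  72
-14  81  76  74  74  78  75  76  76  74  79  75  71  73  70  69  72  74  73  75  76  73  76  76  75  71  75  74
-17  65  61  64  62  65  64  66  64  67  63  66  85  84  60  17  74  85  85  63  64  64  66  62  62  63  63  62
-20  97  97  95  98  98  97  98  97  99  96  90  72  83  58  14  71  82  83  97  97 100  97  97  93  98  98  97
-23  82  81  80  84  83  83  81  79  64  61  62  63  76  47  15  64  85  83  65  66  65  78  78  79  80  78  78
```

>>> play_rows(targets=[[0,0.0015,0,0.02,0,0,0],[0,0,0,0.02,0,0,0],[0,0,0,0.015,0,0,0],[0,0,0,0.01,0,0,0],[0,0,0,0.007,0,0,0],[0,0,0,0,0,0,0]])

```text
t: 12.85
tool_pos: [0.5265, 0.1314, 0.0679]
orientation: [3.061, 0.708, -0.004]
wrist_force: [0.9, -0.3, 0.9]
finger_gap: -0.0002
grasp_force: 0.0
```

```bash
python3 -c "
from h import *
go(16.5,38.5,31)"
```

```text
shift tool mm [ 0.6 -1.  22.9] turn about tool z -0.001 tilt [-0.002 -0.001 -1.   ] at tester [15.9 37.5] tip z 53.9 F [ 0.9 -0.3  0.9] t 12.85 gap -0.0001710609677154237 j [ 0.24  0.44 -0.13  1.   -0.    2.93]
```

>>> play_rows(targets=[[0,0.0005,-0.001,0,0,0,0],[0,0,0,0.005,0,0,0],[0,0,0,0.005,0,0,0],[0,0,0,0.004,0,0,0],[0,0,0,0.003,0,0,0],[0,0,0,0.003,0,0,0],[0,0,0,0.002,0,0,0],[0,0,0,0,0,0,0]])

```text
t: 13.65
tool_pos: [0.527, 0.133, 0.0467]
orientation: [-3.061, -0.708, 0.001]
wrist_force: [0.3, 0.5, -0.7]
finger_gap: 0.0003
grasp_force: 0.0
```

>>> play_rows(targets=[[0,0,0,0.002,0,0,0],[0,0,0,0.002,0,0,0],[0,0,0,0.002,0,0,0],[0,0,0,0.001,0,0,0],[0,0,0,0,0,0,0]])

```text
t: 14.15
tool_pos: [0.5271, 0.133, 0.0399]
orientation: [-3.061, -0.708, 0.001]
wrist_force: [0.9, 0.3, 0.6]
finger_gap: 0.0001
grasp_force: 0.0
```

>>> play_rows(targets=[[0,0,0,0.002,0,0,0],[0,0,0,0.002,0,0,0],[0,0,0,0.001,0,0,0],[0,0,0,0,0,0,0]])

```text
t: 14.55
tool_pos: [0.5274, 0.1331, 0.0353]
orientation: [-3.061, -0.708, -0.001]
wrist_force: [-0.2, -0.4, 2.6]
finger_gap: 0.0002
grasp_force: 1.2
```

>>> play_rows(targets=[[0,0,0,0.001,0,0,0],[0,0,0,0.001,0,0,0],[0,0,0,0,0,0,0]])

```text
t: 14.85
tool_pos: [0.5274, 0.1331, 0.0333]
orientation: [-3.061, -0.708, -0.001]
wrist_force: [-1.0, 0.1, 4.5]
finger_gap: -0.0004
grasp_force: 1.9
```

>>> play_rows(targets=[[0,0,0,0.001,0,0,0],[0,0,0,0.001,0,0,0],[0,0,0,0,0,0,0]])

```text
t: 15.15
tool_pos: [0.5274, 0.1331, 0.0318]
orientation: [3.061, 0.708, 0.001]
wrist_force: [-2.4, -0.5, 8.0]
finger_gap: -0.0003
grasp_force: 4.0
```

>>> play_rows(targets=[[0,0,0,0.001,0,0,0],[0,0,0,0,0,0,0],[0,0,0,0,0,0,0],[0,0,0,0,0,0,0],[0,0,0,0,0,0,0],[0,0,0,0,0,0,0],[0,0,0,0,0,0,0],[0,0,0,0,0,0,0],[0,0,0,0,0,0,0],[0,0,0,0,0,0,0],[0,0,0,0,0,0,0],[0,0,0,0,0,0,0]])

```text
t: 16.35
tool_pos: [0.5275, 0.1331, 0.0317]
orientation: [-3.061, -0.708, -0.002]
wrist_force: [-3.7, -1.0, 12.8]
finger_gap: -0.0001
grasp_force: 6.7
```

>>> play_rows(targets=[[0,0,0,0,0,0,0],[0,0,0,0,0,0,0],[0,0,0,0,0,0,0]])

```text
t: 16.65
tool_pos: [0.5275, 0.1331, 0.0317]
orientation: [-3.061, -0.708, -0.002]
wrist_force: [-3.6, -0.4, 13.2]
finger_gap: -0.0001
grasp_force: 6.7
```

>>> play_rows(targets=[[0,0,0,-0.005,0,0,0],[0,0,0,-0.01,0,0,0],[0,0,0,-0.015,0,0,0],[0,0,0,-0.02,0,0,0],[0,0,0,-0.03,0,0,0],[0,0,0,0,0,0,0],[0,-0.0005,0.025,0,0,0,0],[0,0,0.025,0,0,0,0],[0,0,0.025,0,0,0,0],[0,0,0.024,0,0,0,0],[0,0,0,0,0,0,0],[0,0,0,0,0,0,0]])

```text
t: 17.85
tool_pos: [0.5696, 0.0435, 0.1092]
orientation: [-3.06, -0.706, 0.003]
wrist_force: [-0.7, 0.0, 0.4]
finger_gap: -0.0
grasp_force: 0.0
```

```bash
python3 -c "
from h import *
go(16,-60,57)
edges(41)"
```

```text
shift tool mm [ 0.1 -0.3 38.2] turn about tool z -0.002 tilt [-0.002  0.    -1.   ] at tester [ 16.  -60.4] tip z 95.2 F [-0.7  0.   0.4] t 17.85 gap -1.1638763826536395e-05 j [0.08 0.45 0.01 1.13 0.   2.76]
41 94:116 90:144 86:144 82:150 78:149 74:150 70:153 66:156 62:154 58:153 54:151 50:153 46:157 42:154 38:130 34:130 30:149 26:153 22:155 18:155 14:152 10:155 6:159 2:159 -2:228 -6:231 -10:229 -14:229 -18:232 -22:231 -26:232 -30:233 -34:230 -38:232 -42:235 -46:234 -50:235 -54:233 -58:155 -62:157 -66:157 -70:162 -74:154 -78:158 -82:160 -86:161 -90:159 -94:237
```

Everything is unmoved. I'll descend behind the rib and then push toward +y.

>>> play_rows(targets=[[0,0,0,0.015,0,0,0],[0,0,0,0.012,0,0,0],[0,0,0,0.01,0,0,0],[0,0,0,0,0,0,0],[0,0,0,0,0,0,0]])

```text
t: 18.4
tool_pos: [0.5699, 0.0442, 0.0728]
orientation: [-3.06, -0.709, 0.001]
wrist_force: [0.5, 0.2, -0.2]
finger_gap: -0.0002
grasp_force: 0.0
```

>>> play_rows(targets=[[0,0,-0.007,0,0,0,0],[0,0,-0.007,0,0,0,0],[0,0,-0.006,0,0,0,0],[0,0,-0.006,0,0,0,0],[0,0,-0.006,0,0,0,0],[0,0,-0.006,0,0,0,0],[0,0,-0.006,0,0,0,0],[0,0,-0.006,0,0,0,0],[0,0,-0.006,0,0,0,0],[0,0,-0.006,0,0,0,0],[0,0,0,0,0,0,0]])

```text
t: 19.5
tool_pos: [0.5424, 0.1005, 0.073]
orientation: [-3.06, -0.71, 0.001]
wrist_force: [-0.6, 0.1, 1.2]
finger_gap: -0.0002
grasp_force: 0.1
```

```bash
python3 -c "
from h import *
go(16,21,57)
edges(41)"
```

```text
shift tool mm [ -0.6 -18.2   2. ] turn about tool z 0.001 tilt [-0.001  0.001 -1.   ] at tester [16.6  2.8] tip z 59.0 F [-0.6  0.1  1.2] t 19.5 gap -0.00020715370115239186 j [ 0.18  0.45 -0.1   1.02  0.    2.87]
41 94:140 90:152 86:159 82:158 78:159 74:157 70:159 66:155 62:158 58:157 54:155 50:173 46:231 42:231 38:230 34:230 30:230 26:231 22:229 18:231 14:228 10:233 6:232 2:234 -2:229 -6:233 -10:156 -14:158 -18:158 -22:160 -26:158 -30:159 -34:157 -38:156 -42:157 -46:156 -50:154 -54:155 -58:154 -62:157 -66:156 -70:157 -74:155 -78:156 -82:158 -86:154 -90:162 -94:235
```

>>> play_rows(targets=[[0,0,-0.005,0,0,0,0],[0,0,-0.005,0,0,0,0],[0,0,-0.004,0,0,0,0],[0,0,-0.002,0,0,0,0],[0,0,0,0,0,0,0]])

```text
t: 20.05
tool_pos: [0.5355, 0.1144, 0.0729]
orientation: [-3.06, -0.709, 0.001]
wrist_force: [0.3, -0.1, 0.2]
finger_gap: 0.0001
grasp_force: 0.1
```

>>> play_rows(targets=[[0,0,-0.001,0,0,0,0],[0,0,-0.001,0,0,0,0],[0,0,-0.001,0,0,0,0],[0,0,0,0,0,0,0]])

```text
t: 20.45
tool_pos: [0.5348, 0.1163, 0.0731]
orientation: [3.06, 0.708, 0.0]
wrist_force: [0.7, -1.9, -1.4]
finger_gap: -0.0
grasp_force: 1.1
```

```bash
python3 -c "
from h import *
go(16,21,57)
edges(41)"
```

```text
shift tool mm [-0.7 -0.7  2.1] turn about tool z -0.001 tilt [ 0.    -0.001 -1.   ] at tester [16.7 20.3] tip z 59.1 F [ 0.7 -1.9 -1.4] t 20.45 gap -3.214457728799785e-05 j [ 0.21  0.44 -0.12  1.01 -0.    2.9 ]
41 94:160 90:153 86:156 82:154 78:155 74:158 70:161 66:226 62:229 58:228 54:229 50:229 46:230 42:232 38:230 34:232 30:228 26:233 22:230 18:235 14:231 10:175 6:156 2:159 -2:160 -6:160 -10:156 -14:158 -18:152 -22:156 -26:156 -30:153 -34:154 -38:159 -42:155 -46:159 -50:155 -54:155 -58:156 -62:153 -66:158 -70:155 -74:155 -78:157 -82:154 -86:157 -90:171 -94:232
```

>>> play_rows(targets=[[0,0,-0.001,0,0,0,0],[0,0,-0.001,0,0,0,0],[0,0,0,0,0,0,0]])

```text
t: 20.8
tool_pos: [0.5346, 0.1166, 0.0731]
orientation: [3.057, 0.705, 0.001]
wrist_force: [2.5, -6.7, -0.7]
finger_gap: 0.0001
grasp_force: 3.3
```

>>> play_rows(targets=[[0,0,-0.001,0,0,0,0],[0,0,0,0,0,0,0]])

```text
t: 21.0
tool_pos: [0.5345, 0.1167, 0.0731]
orientation: [3.056, 0.704, 0.002]
wrist_force: [3.8, -9.8, -2.0]
finger_gap: -0.0002
grasp_force: 4.2
```

The shutter is at the stop, with no further motion at 10 N. I'll back off, rise and check.

>>> play_rows(targets=[[0,0,0.004,0,0,0,0],[0,0,0.008,0,0,0,0],[0,0,0,-0.01,0,0,0],[0,0,0,-0.03,0,0,0],[0,0,0,-0.03,0,0,0],[0,0,0,-0.03,0,0,0],[0,0,0,0,0,0,0],[0,0,0,0,0,0,0]])

```text
t: 21.8
tool_pos: [0.5392, 0.1091, 0.1745]
orientation: [-3.06, -0.709, -0.004]
wrist_force: [-0.1, 0.0, 0.0]
finger_gap: -0.0005
grasp_force: 0.0
```

```bash
python3 -c "
from h import *
go(16,21,57)
edges(41)"
```

```text
shift tool mm [ -1.8  -9.1 103.5] turn about tool z -0.0 tilt [ 0.003  0.001 -1.   ] at tester [17.5 11.9] tip z 160.5 F [-0.1  0.   0. ] t 21.8 gap -0.0004585657008195653 j [0.2  0.36 0.04 1.25 0.   2.89]
41 94:154 90:155 86:157 82:155 78:158 74:162 70:164 66:223 62:235 58:234 54:234 50:233 46:233 42:237 38:234 34:237 30:234 26:237 22:235 18:239 14:235 10:170 6:164 2:164 -2:161 -6:155 -10:156 -14:164 -18:162 -22:160 -26:164 -30:160 -34:159 -38:161 -42:163 -46:160 -50:162 -54:159 -58:157 -62:158 -66:163 -70:161 -74:160 -78:160 -82:162 -86:160 -90:163 -94:240
```

The shutter is closed, the robot is clear and the tester hasn't moved. I'm handing in.

```bash
python3 -c "
from station import *
print(close_job())"
```

```text
the job is handed in; nothing more can be done
None
```

I opened the shutter, held the round key at the bottom for over a second, then pushed the shutter back to its closed stop and handed the job in at about 22 s; no verdict came back.

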